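Centre a heatsink board on the test stage

TASK

The two stop bars on the test stage stand too close together for the board with the finned heatsink: open them all the way with the leaning wing screw, which has a left-hand thread and so loosens clockwise. Then pick up that board, set it down (do not drop it) flat on the stage plate between the stops, centred on the cross of scribed lines and square to the stops, its long side running from stop to stop, and let go. Leave the other boards, tools and parts where they are.

Things in the scene. Friction and masses are not known exactly. Their poses are not given: they have to be found in the camera images.
- stage_centre (a point): Centre of the upper face of the stage plate, where two black scribed lines cross on a black disc 28 mm across. Bare aluminium plate 130 (x) x 124 (y) mm, face 30 mm above the table, on a dark steel base 150 x 150 mm fixed to the table at a yaw that varies. x: along the stop bars; y: from the right stop to the left one, away from the screw; z: up.
- stop_left_in (a point): Middle of the inner face of the left stop, at its upper edge. Two steel bars, left (+y) and right (-y) of the stage centre, 110 mm long along the stage's x, 10 mm wide, 12 mm above the plate. They move together, symmetrically, along y: inner faces 28 mm from the centre when tight, 40 mm when fully open.
- stop_right_in (a point): The same point of the right stop (on the screw's side).
- screw (a joint): Angle of the wing screw, rad: 0 fully tight (stops closest), 1.4 fully open, at its end stop. Grows as the screw is turned clockwise, seen looking down on its head (left-hand, steep thread: each stop moves 8.57 mm per rad). Light friction, about 0.1 N m; it stays where it is left. Starts between 0 and 0.35.
- screw_grip (a point): Middle of the steel wing on the screw's head, 73 mm above the table, 135 mm from the stage centre towards its -y. z: turning axis, out of the head, leaning 35 degrees from vertical away from the stage. Wing 36 mm wide (y), 12 mm thick (x: pinch along this), 34 mm high (z), this point at its middle. The frame turns with the screw; y stays within 0.7 rad of the direction of lean.
- screw_post (a point): Centre of the upper end of the leaning round steel post that carries the screw, 34 mm across, on the screw's axis, 30 mm below screw_grip; the thin stem (11 mm across) shows for 13 mm between it and the wing. z: along the axis.
- sink_board_mid (a point): Board to be placed: green circuit board 50 (x) x 66 (y) x 4 mm lying flat, with one bare aluminium finned heatsink on its middle, 24 (x) x 44 (y) mm, 32 mm high, top 36 mm above the board's underside. The point is at the centre, 18 mm above the underside; z up. Pinch the heatsink along x. About 0.12 kg.
- coil_board_mid (a point): Bystander: green board of the same size with one flat copper ring coil 34 mm across. Point above its centre, 18 mm over its underside.
- cap_board_mid (a point): Bystander: green board of the same size with a row of three black upright cans, 16 mm across and 26 mm high. Point above its centre, 18 mm over its underside.
- driver_mid (a point): Bystander: screwdriver, 180 mm long, lying beyond the boards. Point near its middle.
- spool_mid (a point): Bystander: standing spool, 54 mm across, 40 mm high. Point at its centre.
- tray_mid (a point): Bystander: open grey parts tray 90 x 130 mm, 28 mm high. Point at its centre, 14 mm up.
- meter_mid (a point): Bystander: black hand-held meter lying flat, 150 x 75 x 34 mm. Point at its centre, 17 mm up.

How it is judged:
By the outcome, as a careful person would: the job done as asked, in the order asked, and still so for the second after the job is handed in, with the robot touching nothing.
It also fails if it takes over 54 s, if anything falls off the work surface, if the arm or the gripper's body presses on something with over 40 N, if the wrist force passes 120 N, or if a joint passes its speed limit or range.

ROBOT

A 6-joint arm with a two-finger parallel gripper is mounted at the origin on the work surface. World frame = base frame: x ahead of the robot, y to its left, z up, the work surface at z = 0. Lengths are in mm, angles in rad, forces in N, time in s.
With the tool pointing down it reaches from about 350 to 975 mm from the base axis. Payload 7.1 kg.
Tool frame: the origin (TCP) lies on the front face of the gripper's body, between the roots of the fingers; the fingertips stand 80 mm ahead of it and the grasp point (between the pads) lies 61 mm ahead of it (env.tips_ahead is the distance from the TCP to the fingertips, in mm); z points along the fingers, y is the direction in which the jaws open and shut (so a half turn about z gives the same grasp; the last joint's range is limited). The gripper opens to 88 mm and grips with 3 to 60 N. Pads are 20 mm wide; open, the fingers measure 115 mm over their backs; the gripper's body (75 mm by 178 mm) begins 61 mm behind the grasp point.
Start: joints at [1.234, 0.423, 1.63, -0, 1.089, -0.019], TCP at [195.267, 593.697, 302.675] pointing down, gripper open.
Joint ranges: [-3, 3], [-0.9, 2.11], [0.09, 2.58], [-1.31, 4.45], [0.11, 2.69], [-2.54, 2.54]. Speed limits (rad/s): [2.39, 2.39, 3.01, 3.14, 3.14, 3.14].

INTERFACE

Orientations are given as a unit quaternion [x, y, z, w].
In Python, from station import env, set_gripper, viewer, workorder gives the robot as it stands. Calls block until the motion is done:
- env.reach(position, orientation): joint-space move of the TCP to a pose.
- env.move_l(position, rot=None, rate=150, f_stop=None): straight line of the TCP; rot=None keeps the orientation; rate is the mean speed in mm/s. With f_stop (N) it stops when the force on the tool has changed by that much, and returns True; else False.
- env.move_joints(angles): joint-space move.
- set_gripper(opening): finger opening in mm; the grip force is fixed at half the most; returns when the fingers have stopped.
- env.hold(seconds).
- env.ik(position, orientation): joint angles nearest the present ones, or None.
- env.read_state(): the state.
- viewer.camera(name): name is "scene" or "top" or "wrist"; returns the picture (384x512x3 uint8, blue, green, red); there is no depth.
- viewer.camera_params(name): a dict with "fx", "fy", "cx", "cy" (pixels), "pose" (4x4, takes a point from camera to world coordinates); the wrist camera has in their place "tool_from_camera" (4x4, takes a point from camera to tool coordinates, whose origin is the TCP and whose axes are the flange's). Camera axes: x right, y up, looking along -z (the intrinsics and any distortion apply to the point x, -y, -z); pixel columns grow to the right and rows downward; lengths in mm; the calibration is good to about 2 mm. A picture is of the moment at which its call begins: read the wrist's pose just before it. camera_params takes no time and is no camera call.
A pose or a line that the arm cannot do raises env.IKError and nothing moves.
- workorder.sign_off(): hands the job in, once; it reports no verdict.
The state is a dict: "time_s": time; "qpos": joint angles; "dq": joint speeds; "tau": joint torques, N m; "tool_pos": TCP position; "orientation": TCP orientation; "force": force on the tool from outside, world axes, zero at the start; "wrist_torque": the same for the moment, N m; "width": finger opening in mm.
Only numpy, scipy, OpenCV 4.12 (cv2) and the standard library are available. Lean on these libraries where they do the work, as an engineer would, in place of code of your own. Each camera call takes 0.05 s, during which the arm holds its last target.

## Working session

There is one attempt and no reset: what is moved stays moved. The work goes in short steps, each a Python script; the robot and the scene stay as the last script left them, time stands still between calls to the robot, and variables do not carry over. Pictures are saved under pics/ and viewed, and the job is handed in when it is done.

```bash
mkdir -p pics; ls
python3 - <<'E'
from station import env,set_gripper,viewer,workorder
import cv2,numpy as np
np.set_printoptions(precision=4,suppress=True)
for n in ["scene","top","wrist"]:
    im=viewer.camera(n); cv2.imwrite(f"pics/{n}0.png",im)
    print(n,viewer.camera_params(n))
print(env.read_state(), env.tips_ahead)
E
```

```text
pics
scene {'fx': 444.67276077523707, 'fy': 444.67276077523707, 'cx': 257.33881456983715, 'cy': 192.2011398023303, 'pose': array([[   0.3498,   -0.8022,    0.4838, 1231.4172],
       [   0.9367,    0.3065,   -0.169 , -200.5017],
       [  -0.0127,    0.5123,    0.8587, 1238.3616],
       [   0.    ,    0.    ,    0.    ,    1.    ]])}
top {'fx': 453.20797243481695, 'fy': 453.20797243481695, 'cx': 258.016811975601, 'cy': 190.08654613046096, 'pose': array([[   0.0209,    0.9977,   -0.0651,  497.6191],
       [  -0.9998,    0.0213,    0.0066,   10.276 ],
       [   0.008 ,    0.065 ,    0.9979, 1341.1267],
       [   0.    ,    0.    ,    0.    ,    1.    ]])}
wrist {'fx': 313.0441692267406, 'fy': 313.0441692267406, 'cx': 254.11899519031832, 'cy': 194.9556881148498, 'tool_from_camera': array([[ -0.0006,   0.9696,   0.2445,  66.4492],
       [  1.    ,   0.0005,   0.0004,   0.4142],
       [  0.0003,   0.2445,  -0.9696, -82.4493],
       [  0.    ,   0.    ,   0.    ,   1.    ]])}
{'time_s': 0.15, 'qpos': array([ 1.234 ,  0.4237,  1.6305,  0.    ,  1.0886, -0.019 ]), 'dq': array([ 0.0007, -0.0016, -0.0034,  0.    , -0.0014, -0.0012]), 'tau': array([ -0.0001, -54.4982, -27.3918,   0.0644,   0.0205,  -0.0001]), 'tool_pos': array([195.1732, 593.4054, 302.096 ]), 'orientation': array([ 0.1582,  0.9874, -0.0006, -0.0001]), 'force': array([-0.132 , -0.3452, -0.1218]), 'wrist_torque': array([ 0.0143, -0.0113, -0.0031]), 'width': 88.01869968151952} 80.0
```

View pics/scene0.png

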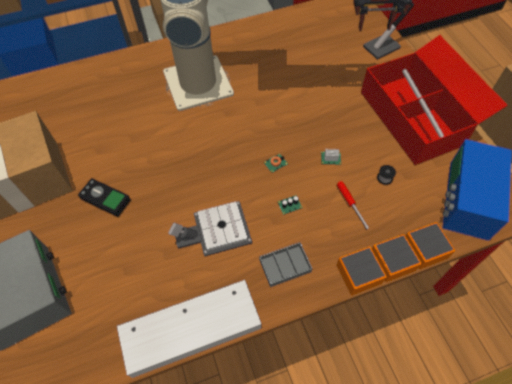

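View pics/top0.png

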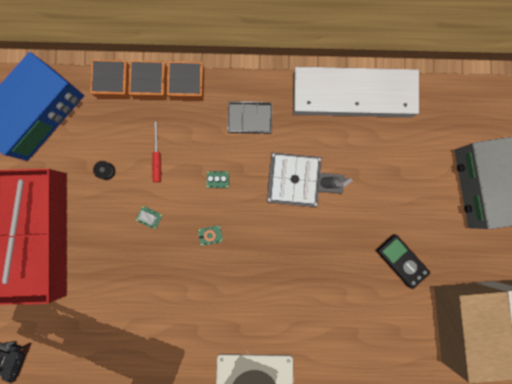

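View pics/wrist0.png

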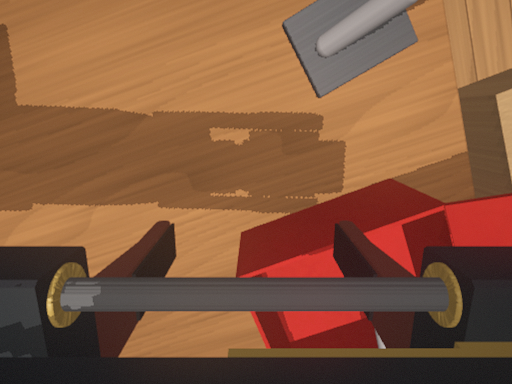

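The top view shows the stage cross at (295,180), the screw at about (345,182) and the sink board at (149,217). The coil board is at (210,236) and the cap board at (217,180). I'll zoom in and compute positions.

```bash
cat > h.py <<'E'
import numpy as np,cv2
from station import env,set_gripper,viewer,workorder
from scipy.spatial.transform import Rotation as R
np.set_printoptions(precision=3,suppress=True)
def campose(n,st=None):
    p=viewer.camera_params(n)
    if n!="wrist": return p,p["pose"]
    T=np.eye(4);T[:3,:3]=R.from_quat(st["orientation"]).as_matrix();T[:3,3]=st["tool_pos"]
    return p,T@p["tool_from_camera"]
def px2w(n,u,v,z,st=None):
    p,T=campose(n,st)
    d=T[:3,:3]@np.array([(u-p["cx"])/p["fx"],-(v-p["cy"])/p["fy"],-1]);o=T[:3,3]
    return o+d*(z-o[2])/d[2]
def w2px(n,P,st=None):
    p,T=campose(n,st)
    c=T[:3,:3].T@(np.asarray(P,float)-T[:3,3])
    return np.array([p["cx"]+p["fx"]*c[0]/-c[2],p["cy"]-p["fy"]*c[1]/-c[2]])
def down(yaw,):
    """tool pointing down, jaw axis (tool y) along world angle yaw"""
    y=np.array([np.cos(yaw),np.sin(yaw),0]);z=np.array([0,0,-1.]);x=np.cross(y,z)
    return R.from_matrix(np.c_[x,y,z]).as_quat()
E
python3 - <<'E'
from h import *
for n,u,v,z in [("top",295,180,30),("scene",222,224,30),("top",149,217,36),("scene",331,156,20),("top",345,182,73),("top",210,236,5),("top",217,180,20),("top",157,160,10)]:
    print(n,u,v,px2w(n,u,v,z))
im=cv2.imread("pics/top0.png")
a=cv2.resize(im[140:220,250:370],None,fx=5,fy=5,interpolation=cv2.INTER_CUBIC);cv2.imwrite("pics/t1.png",a)
a=cv2.resize(im[160:260,120:240],None,fx=5,fy=5,interpolation=cv2.INTER_CUBIC);cv2.imwrite("pics/t2.png",a)
E
```

```text
top 295 180 [ 614.825 -105.238   30.   ]
scene 222 224 [ 617.645 -102.36    30.   ]
top 149 217 [498.712 312.742  36.   ]
scene 331 156 [500.796 318.809  20.   ]
top 345 182 [ 608.373 -242.187   73.   ]
top 210 236 [446.88  139.382   5.   ]
top 217 180 [610.796 122.012  20.   ]
top 157 160 [667.044 301.333  10.   ]
```

View pics/t1.png

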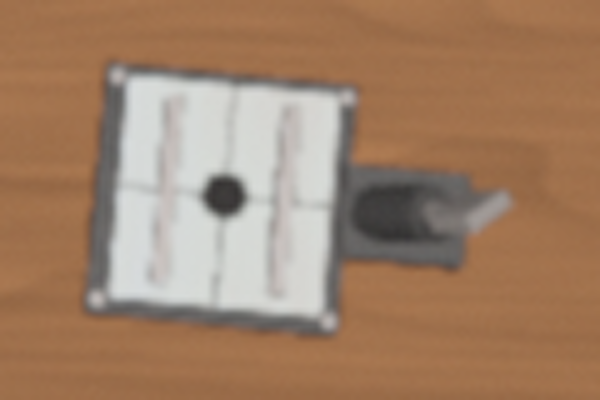

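View pics/t2.png

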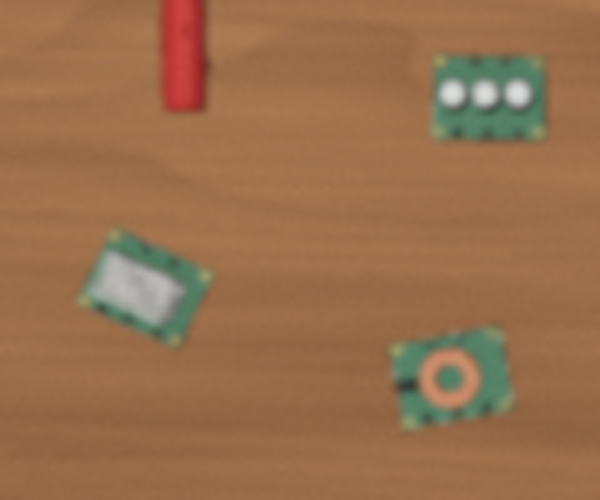

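Run:
```python
from h import *
q=down(np.pi/2)
for p in ([690,-160,260],):
    print(env.ik(p,q), env.ik(p,down(-np.pi/2)))
env.reach([690,-160,260],q)
st=env.read_state();im=viewer.camera("wrist");cv2.imwrite("pics/w1.png",im)
np.save("w1.npy",st,allow_pickle=True)
print(st["time_s"],st["tool_pos"],st["qpos"])
a=cv2.resize(im[0:240,100:420],None,fx=2.5,fy=2.5,interpolation=cv2.INTER_CUBIC);cv2.imwrite("pics/w1z.png",a)
```

```text
[-0.245  0.589  1.458 -0.     1.095 -1.815] [-0.245  0.589  1.458 -0.     1.095  1.326]
3.3083 [ 690.169 -159.126  260.077] [-0.243  0.589  1.458  0.     1.095 -1.815]
```

View pics/w1.png

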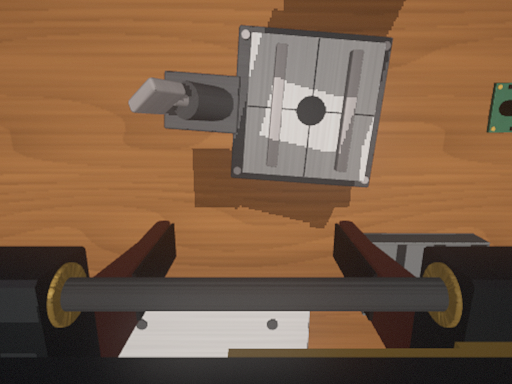

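View pics/w1z.png

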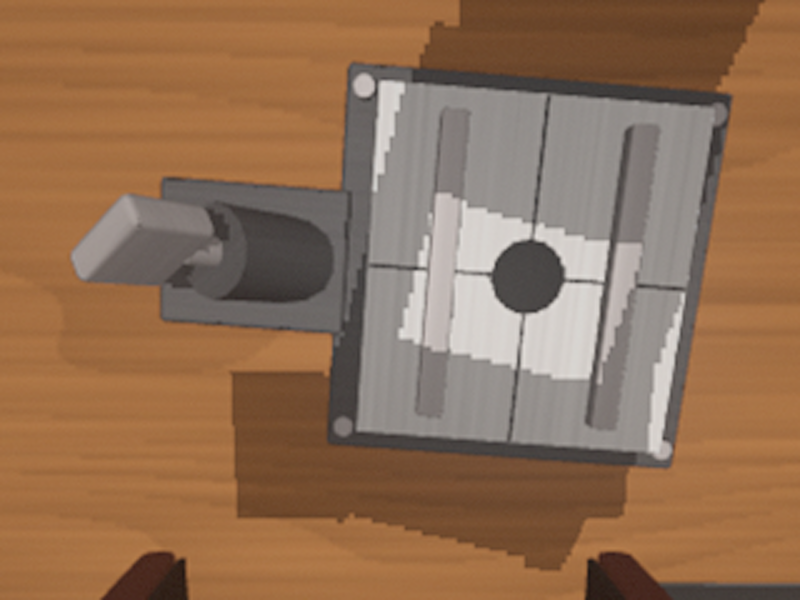

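The zoomed view puts the cross at (528,276). The scribed lines run (549,96)–(511,441) and (370,266)–(686,289). The wing's top edge runs from (128,197) to (76,262).

Run:
```python
from h import *
from scipy.optimize import least_squares
st=np.load("w1.npy",allow_pickle=True).item()
f=lambda U,V:(100+(U+.5)/2.5-.5,(V+.5)/2.5-.5)
W=lambda U,V,z:px2w("wrist",*f(U,V),z,st)
c=W(528,276,30);print("cross",c)
a,b=W(549,96,30),W(511,441,30);d=a-b;print("yaw x line",np.arctan2(d[1],d[0]),np.linalg.norm(d))
e,g=W(370,266,30),W(686,289,30);d2=g-e;print("yaw y line",np.arctan2(-d2[0],d2[1]),np.linalg.norm(d2))
yaw=(np.arctan2(d[1],d[0])+np.arctan2(-d2[0],d2[1]))/2
S=R.from_euler("z",yaw).as_matrix()
loc=lambda P:S.T@(P-c)
# stops inner edges, z 42
for n,p in dict(rt=(468,110),rb=(441,415),lt=(632,126),lb=(588,428),lot=(658,126),lob=(614,430)).items(): print(n,loc(W(*p,42)))
G=c+S@[0,-135,43]; G[2]=73
print("grip nominal",G)
def wing(q):
    al=np.radians(35);zax=S@[0,-np.sin(al),np.cos(al)];y0=S@[0,-np.cos(al),-np.sin(al)];
    ph=0.7-q
    y=R.from_rotvec(zax*ph).apply(y0);x=np.cross(y,zax);return np.c_[x,y,zax]
inv=lambda p:((p[0]+.5-100)*2.5-.5,(p[1]+.5)*2.5-.5)
im=cv2.imread("pics/w1z.png")
for q,col in((0,(0,0,255)),(.2,(0,255,0)),(.35,(255,0,0))):
    M=wing(q);
    for zz in(17,-17):
        pts=[inv(w2px("wrist",G+M@[sx*6,sy*18,zz],st)) for sx,sy in((1,1),(1,-1),(-1,-1),(-1,1))]
        cv2.polylines(im,[np.int32(np.round(pts))],True,col,1)
cv2.imwrite("pics/w1o.png",im[100:400,0:400].repeat(2,0).repeat(2,1)); print(yaw)
for n,pt in(("top",c),("scene",c)): print(n,w2px(n,pt))
```

```text
cross [ 618.301 -104.137   30.   ]
yaw x line 3.072742597199718 128.4480783926346
yaw y line -0.06954944501976064 122.53889506577104
rt [-29.644  54.423  12.   ]
rb [-29.748 -54.326  12.   ]
lt [28.867 53.272 12.   ]
lb [ 27.659 -55.422  12.   ]
lot [38.064 53.913 12.   ]
lob [ 37.845 -55.5    12.   ]
grip nominal [ 752.978 -113.471   73.   ]
1.5015965760899788
top [294.64 178.8 ]
scene [221.511 224.367]
```

View pics/w1o.png

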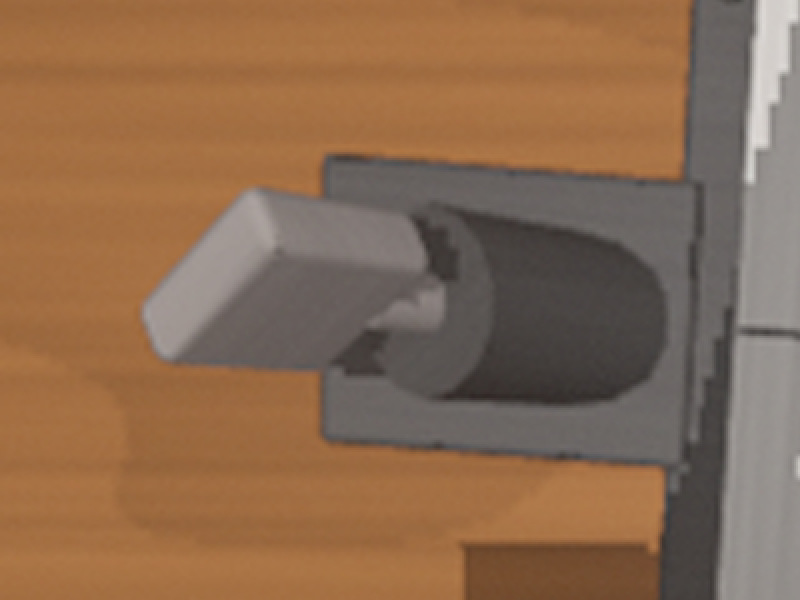

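```bash
cat >> h.py <<'E'
C=np.array([618.3,-104.1,30.]);YAW=-0.0692
S=R.from_euler("z",YAW).as_matrix()
G=C+S@[0,-135,43]
AX=S@[0,-np.sin(np.radians(35)),np.cos(np.radians(35))]
def wing(q):
    y0=S@[0,-np.cos(np.radians(35)),-np.sin(np.radians(35))]
    y=R.from_rotvec(AX*(0.7-q)).apply(y0);return np.c_[np.cross(y,AX),y,AX]
E
cat > ov.py <<'E'
from h import *
def overlay(src,st,off,sc,qs,out,G=G):
    im=cv2.imread(src)
    im=cv2.resize(im[off[1]:off[3],off[0]:off[2]],None,fx=sc,fy=sc,interpolation=cv2.INTER_CUBIC)
    inv=lambda p:((p[0]+.5-off[0])*sc-.5,(p[1]+.5-off[1])*sc-.5)
    for q,col in zip(qs,((0,0,255),(0,255,0),(255,0,0))):
        M=wing(q)
        for zz in(17,-17):
            pts=[inv(w2px("wrist",G+M@[sx*6,sy*18,zz],st)) for sx,sy in((1,1),(1,-1),(-1,-1),(-1,1))]
            cv2.polylines(im,[np.int32(np.round(pts))],True,col,1)
    cv2.imwrite(out,im)
E
python3 - <<'E'
from ov import *
st=np.load("w1.npy",allow_pickle=True).item()
print(G)
overlay("pics/w1.png",st,(110,50,250,150),5.5,(0.0,0.2,.4),"pics/w1o2.png")
def gq(q,flip):
    M=wing(q);z=-M[:,2];y=M[:,0]*(1 if flip else -1);x=np.cross(y,z)
    return R.from_matrix(np.c_[x,y,z])
for fl in(0,1):
  for q in(0.15,.8,1.4):
    r=gq(q,fl);print(fl,q,env.ik(G+61*AX,r.as_quat()),env.ik(G+130*AX,r.as_quat()))
E
```

```text
[ 608.965 -238.777   73.   ]
0 0.15 [-0.612  0.826  1.48   0.547  1.235 -1.383] [-0.658  0.776  1.42   0.511  1.348 -1.357]
0 0.8 [-0.612  0.826  1.48   0.547  1.235 -0.733] [-0.658  0.776  1.42   0.511  1.348 -0.707]
0 1.4 [-0.612  0.826  1.48   0.547  1.235 -0.133] [-0.658  0.776  1.42   0.511  1.348 -0.107]
1 0.15 [-0.612  0.826  1.48   0.547  1.235  1.758] [-0.658  0.776  1.42   0.511  1.348  1.784]
1 0.8 [-0.612  0.826  1.48   0.547  1.235  2.408] [-0.658  0.776  1.42   0.511  1.348  2.434]
1 1.4 None None
```

View pics/w1o2.png

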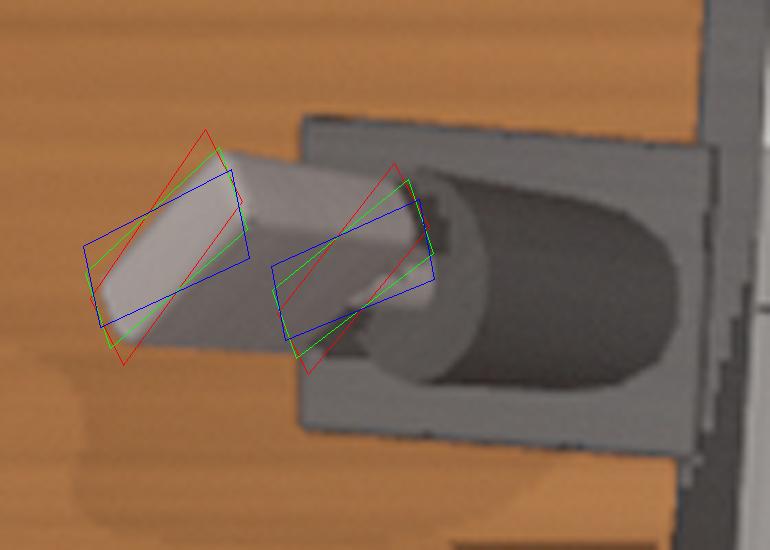

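The wing is at q≈0.15 and its position matches. The IK turns clockwise with j6 going from -1.38 to -0.13, which is in range.

Run:
```python
from h import *
M=wing(0.15);z=-M[:,2];y=-M[:,0];x=np.cross(y,z);r=R.from_matrix(np.c_[x,y,z]).as_quat()
env.reach(G+140*AX,r)
set_gripper(45)
print(env.move_l(G+61*AX,rate=100,f_stop=10))
set_gripper(0)
st=env.read_state();print(st)
np.save("w2.npy",st,allow_pickle=True);im=viewer.camera("wrist");cv2.imwrite("pics/w2.png",im)
```

```text
False
{'time_s': 6.425, 'qpos': array([-0.613,  0.826,  1.48 ,  0.546,  1.235, -1.383]), 'dq': array([-0.001,  0.   , -0.   ,  0.   ,  0.001, -0.001]), 'tau': array([  2.236, -67.891, -20.511,   2.221,   1.449,   0.127]), 'tool_pos': array([ 606.218, -273.983,  123.015]), 'orientation': array([ 0.494,  0.816,  0.267, -0.138]), 'force': array([-4.014, -2.966,  0.688]), 'wrist_torque': array([-0.509,  0.287,  0.352]), 'width': 11.740896209024989}
```

View pics/w2.png

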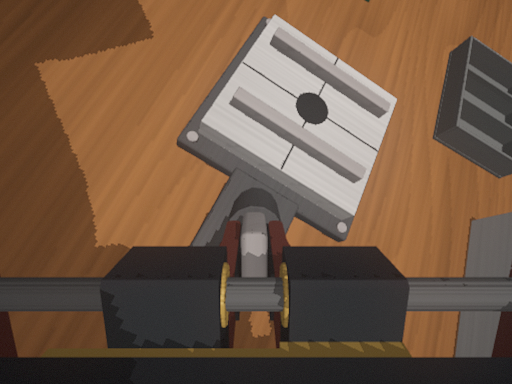

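The wing is held: the width is 11.7 mm and it sits between the jaws at (255,235). I'll turn it in steps and watch the torque about the axis.

Run:
```python
from h import *
q=env.read_state()["qpos"].copy(); q=np.array(q)
base=q.copy()
def tq():
    st=env.read_state();return st,np.dot(st["wrist_torque"],AX)
print(tq()[1])
for t in [0.3,0.6,0.9,1.1,1.2,1.25,1.3,1.35,1.4]:
    c=base.copy();c[5]+=t
    env.move_joints(c)
    st,m=tq();print(t,st["qpos"][5]-base[5],round(m,3),st["force"],st["width"],st["time_s"])
    if abs(m)>1.2: break
im=viewer.camera("wrist");cv2.imwrite("pics/w3.png",im);np.save("w3.npy",st,allow_pickle=True)
```

```text
0.08347201227842942
0.3 0.2964152916298777 -0.106 [-1.202 -2.251  1.388] 11.893946457804121 6.8667
0.6 0.5944408112063012 -0.155 [-0.377 -0.777  0.694] 12.09970837960696 7.2583
0.9 0.8936903824860103 -0.2 [ 0.847 -0.783  0.118] 11.924215189192006 7.65
1.1 1.092972856993304 -0.094 [ 2.402 -0.417 -0.494] 11.776137871480717 7.9583
1.2 1.193691495233382 -0.187 [ 3.904 -0.316 -0.807] 11.862060734146308 8.2083
1.25 1.2456777002753059 -0.193 [ 3.587 -0.23  -1.681] 12.006874283742059 8.4583
1.3 1.2960210026941215 0.555 [ 4.506 -0.022 -1.37 ] 12.033606431315093 8.7083
1.35 1.346807195375753 0.624 [ 4.838  0.398 -1.823] 13.28267877189075 8.9583
1.4 1.3964322893261787 0.845 [ 5.659 -0.487 -1.789] 13.914546686902838 9.2083
```

View pics/w3.png

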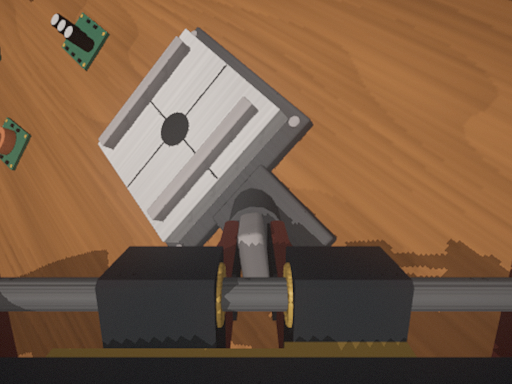

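The width rose from 12.0 to 13.9 mm and the torque rose after about 1.28 rad of turn, so the end stop has been reached. I'll release, retreat and check.

Run:
```python
from h import *
set_gripper(45)
st=env.read_state();env.move_l(st["tool_pos"]+90*AX,rate=200)
st=env.read_state();im=viewer.camera("wrist");cv2.imwrite("pics/w4.png",im);np.save("w4.npy",st,allow_pickle=True)
print(st["time_s"],st["force"])
a=cv2.resize(im[0:250,60:360],None,fx=2.5,fy=2.5,interpolation=cv2.INTER_CUBIC);cv2.imwrite("pics/w4z.png",a)
```

```text
10.525 [-0.006 -0.288  0.035]
```

View pics/w4z.png

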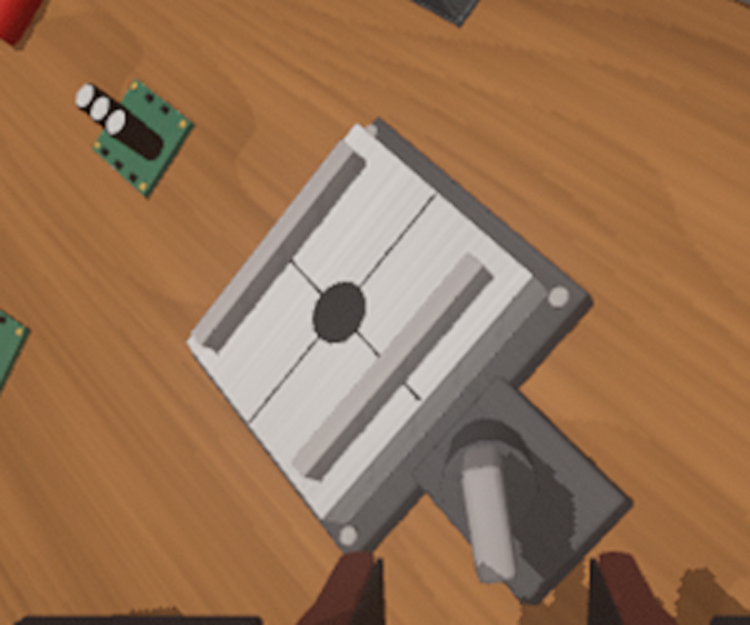

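Run:
```python
from h import *
st=np.load("w4.npy",allow_pickle=True).item()
W=lambda U,V,z:S.T@(px2w("wrist",60+(U+.5)/2.5-.5,(V+.5)/2.5-.5,z,st)-C)
for n,p in dict(cross=(339,312,30),Rin1=(470,253,42),Rin2=(295,467,42),Lbot1=(366,163,30),Lbot2=(216,353,30)).items(): print(n,W(*p))
im=cv2.imread("pics/w4z.png")
inv=lambda p:((p[0]+.5-60)*2.5-.5,(p[1]+.5)*2.5-.5)
for d,col in((38.5,(0,0,255)),(40,(0,255,0))):
  for s in(1,-1):
    a=[np.int32(inv(w2px("wrist",C+S@[x,s*d,12 if s<0 else 0],st))) for x in(-55,55)]
    cv2.line(im,tuple(map(int,a[0])),tuple(map(int,a[1])),col,1)
cv2.imwrite("pics/w4o.png",im)
```

```text
cross [ 0.563 -0.148  0.   ]
Rin1 [ 55.428 -42.679  12.   ]
Rin2 [-54.309 -44.152  12.   ]
Lbot1 [55.104 41.237  0.   ]
Lbot2 [-55.236  41.829   0.   ]
```

View pics/w4o.png

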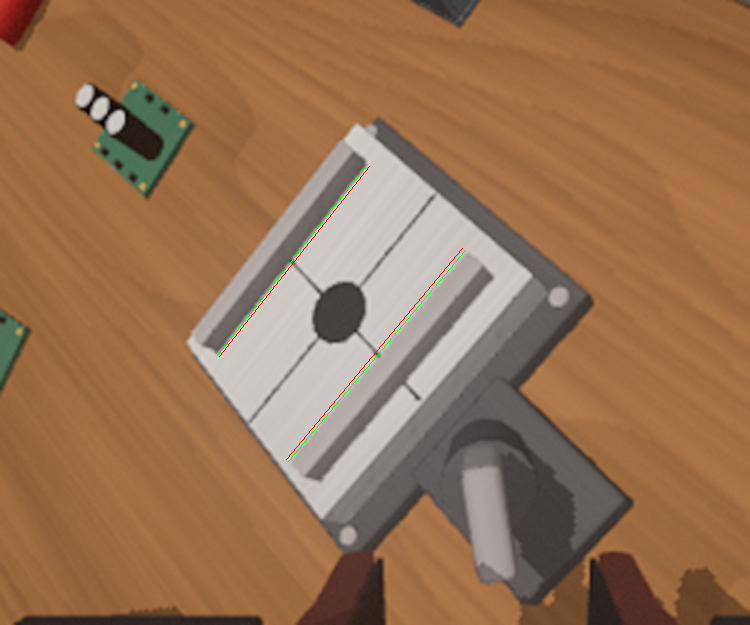

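The stops measure at least 40 mm each side, so they are fully open. Next I'll look closely at the board.

Run:
```python
from h import *
env.reach([472,249,230],down(-0.4))
st=env.read_state();im=viewer.camera("wrist");cv2.imwrite("pics/w5.png",im);np.save("w5.npy",st,allow_pickle=True)
set_gripper(56)
print(st["time_s"],st["qpos"],w2px("wrist",[499,313,4],st))
a=cv2.resize(im[40:220,160:360],None,fx=4,fy=3.2 if 0 else 4,interpolation=cv2.INTER_CUBIC)[:600];cv2.imwrite("pics/w5z.png",a)
```

```text
12.575 [0.462 0.391 1.885 0.    0.865 0.863] [253.248 112.808]
```

View pics/w5z.png

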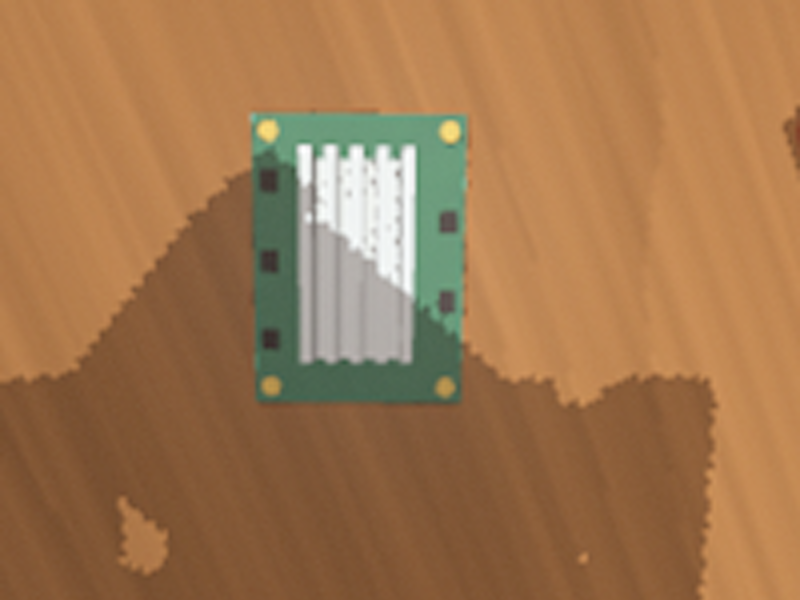

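The board corners in the zoomed view are (250,113), (468,115), (461,404) and (256,403).

Run:
```python
from h import *
st=np.load("w5.npy",allow_pickle=True).item()
W=lambda U,V,z:px2w("wrist",160+(U+.5)/4-.5,40+(V+.5)/4-.5,z,st)
P=[W(*p,4) for p in((250,113),(468,115),(461,404),(256,403))]
for i in range(4): d=P[(i+1)%4]-P[i];print(np.linalg.norm(d),np.arctan2(d[1],d[0]))
print("centre",np.mean(P,0))
Q=[W(*p,36) for p in((297,145),(415,147),(413,362),(299,362))]
for i in range(4): d=Q[(i+1)%4]-Q[i];print(np.linalg.norm(d),np.arctan2(d[1],d[0]))
print(np.mean(Q,0))
```

```text
50.238805441875044 -0.4102887687393239
65.82166301268391 -1.980816480760836
49.88245614909664 2.7350321416832806
66.00869648588102 1.166179214532469
centre [498.266 320.793   4.   ]
24.516586889929854 -0.4176604765047503
43.78835931213559 -1.9751722445263962
24.66381224285932 2.739857109787334
44.179415665334275 1.1630409399638832
[498.283 321.12   36.   ]
```

Run:
```python
from h import *
o=down(-0.407)
env.reach([498.3,321,170],o)
print(env.move_l([498.3,321,88],rate=80,f_stop=8))
set_gripper(0)
st=env.read_state();print(st["width"],st["force"],st["tool_pos"])
env.move_l([498.3,321,230],rate=150)
print(env.read_state()["force"],env.read_state()["width"])
o2=down(YAW)
env.reach([C[0],C[1],200],o2)
env.hold(0.2)
st=env.read_state();im=viewer.camera("wrist");cv2.imwrite("pics/w6.png",im);np.save("w6.npy",st,allow_pickle=True)
print(st["time_s"],st["width"],st["tool_pos"],st["force"],st["qpos"])
```

```text
False
23.728010809347367 [-0.969  0.381  1.798] [498.355 321.035  88.137]
[-0.012  0.809 -1.787] 23.990789576788544
18.2167 23.7422370897742 [ 618.447 -103.127  200.095] [-0.545  0.341 -1.152] [-0.184  0.552  1.69   0.     0.9   -0.116]
```

View pics/w6.png

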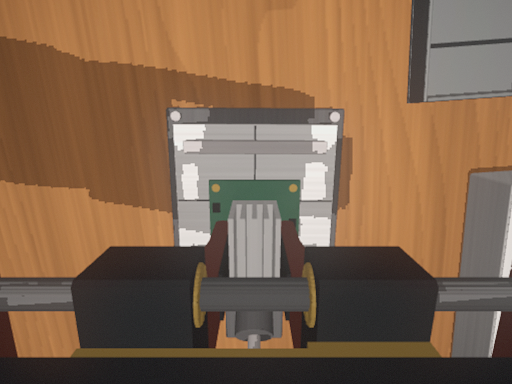

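Run:
```python
from h import *
st=np.load("w6.npy",allow_pickle=True).item()
T=R.from_quat(st["orientation"])
im=cv2.imread("pics/w6.png")
a=cv2.resize(im[100:250,160:350],None,fx=4,fy=4,interpolation=cv2.INTER_CUBIC)
for p in((33,25,84),(33,-25,84),(22,12,52),(22,-12,52)):
    u=w2px("wrist",st["tool_pos"]+T.apply(p),st);print(p,u)
    cv2.circle(a,(int((u[0]-160+.5)*4),int((u[1]-100+.5)*4)),3,(0,0,255),1)
for p in((0,-62,0),(0,62,0),(-65,0,0),(65,0,0)):
    u=w2px("wrist",C+S@p,st)
    cv2.circle(a,(int((u[0]-160+.5)*4),int((u[1]-100+.5)*4)),3,(255,0,0),-1)
cv2.imwrite("pics/w6z.png",a)
```

```text
(33, 25, 84) [300.207 180.232]
(33, -25, 84) [207.95  180.283]
(22, 12, 52) [280.666 218.269]
(22, -12, 52) [227.504 218.298]
```

View pics/w6z.png

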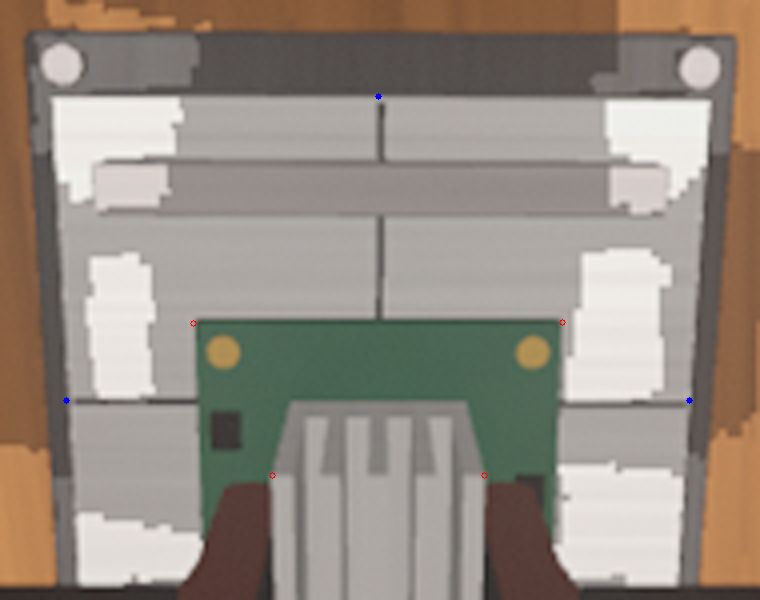

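Run:
```python
from h import *
p=C+S@[0.3,-0.5,0]
o2=down(YAW)
env.move_l([p[0],p[1],130],rot=o2,rate=80)
print(env.read_state()["tool_pos"])
r=env.move_l([p[0],p[1],116],rate=12,f_stop=4)
st=env.read_state();print(r,st["tool_pos"],st["force"],st["time_s"])
im=viewer.camera("wrist");cv2.imwrite("pics/w7.png",im);np.save("w7.npy",st,allow_pickle=True)
T=R.from_quat(st["orientation"])
a=cv2.resize(im[60:250,130:380],None,fx=3,fy=3,interpolation=cv2.INTER_CUBIC)
cv2.imwrite("pics/w7z.png",a)
```

```text
[ 618.923 -104.69   130.43 ]
True [ 618.481 -104.607  118.136] [-0.177 -0.399  4.234] 20.2
```

View pics/w7z.png

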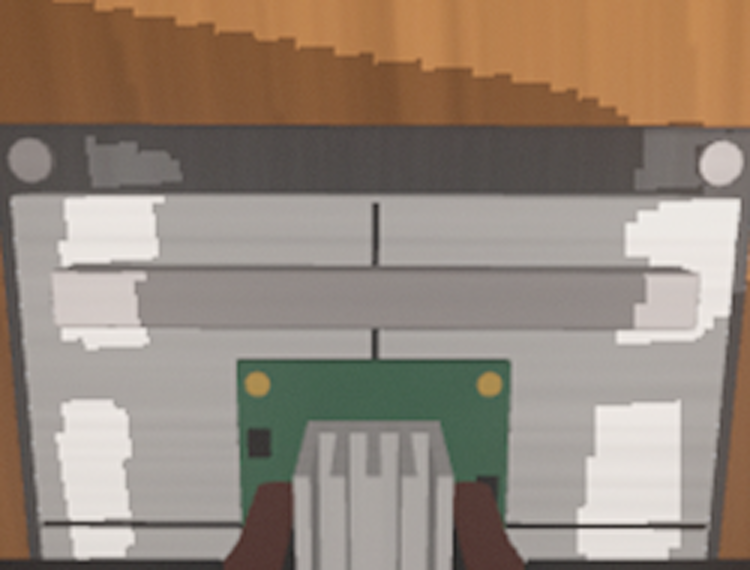

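Contact came at the expected height. The board is square and centred on the scribed line (374 vs 375.5 px). I'll release and check.

Run:
```python
from h import *
set_gripper(50)
st=env.read_state();p=st["tool_pos"]
env.move_l([p[0],p[1],230],rate=120)
q=C+S@[0,-75,0]
env.reach([q[0],q[1],270],down(YAW))
st=env.read_state();im=viewer.camera("wrist");cv2.imwrite("pics/w8.png",im);np.save("w8.npy",st,allow_pickle=True)
cv2.imwrite("pics/top8.png",viewer.camera("top"))
print(st["time_s"],st["force"])
a=cv2.resize(im[30:230,150:360],None,fx=3,fy=3,interpolation=cv2.INTER_CUBIC)[:600];cv2.imwrite("pics/w8z.png",a)
```

```text
22.3833 [-0.05   0.081 -0.423]
```

View pics/w8z.png

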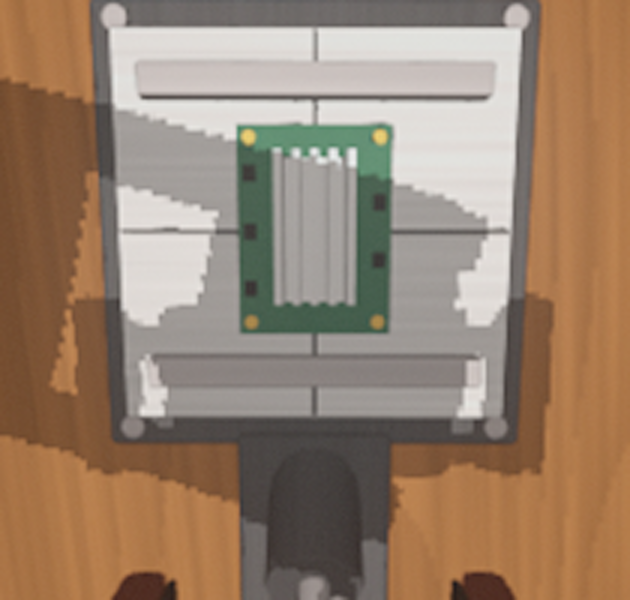

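View pics/top8.png

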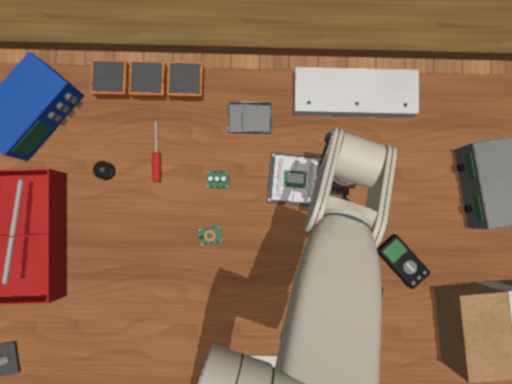

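Board corners in the zoomed view are (238,125), (393,125), (389,333) and (241,333). The plate's scribed lines end at (316,30)/(314,415) and (122,230)/(508,231).

Run:
```python
from h import *
st=np.load("w8.npy",allow_pickle=True).item()
W=lambda U,V,z:S.T@(px2w("wrist",150+(U+.5)/3-.5,30+(V+.5)/3-.5,z,st)-C)
P=[W(*p,34) for p in((238,125),(393,125),(389,333),(241,333))];print(np.array(P),np.mean(P,0))
for p in((316,30),(314,415),(122,230),(508,231)): print(W(*p,30))
print("inner L,R",W(315,98,42),W(315,355,42))
```

```text
[[-24.02   32.245   4.   ]
 [ 25.224  32.118   4.   ]
 [ 25.073 -33.175   4.   ]
 [-24.462 -33.051   4.   ]] [ 0.454 -0.466  4.   ]
[ 0.824 60.715  0.   ]
[ -0.094 -61.464   0.   ]
[-63.344   0.349   0.   ]
[64.113 -0.293  0.   ]
inner L,R [ 0.448 38.935 12.   ] [  0.282 -39.643  12.   ]
```

Run:
```python
from h import *
print(workorder.sign_off()); print(env.read_state()["time_s"])
```

```text
the job is handed in; nothing more can be done
None
the job is handed in; nothing more can be done
```

The stops are fully open, and the heatsink board is flat on the stage plate between them, released. I handed the job in at about 22.4 s of the 54 s allowed; sign-off gives no verdict.

- **Screw:** I turned the leaning wing screw clockwise from about 0.13 rad. After about 1.28 rad of turn the torque rose and the wing began to twist in the jaws, so I took that as the end stop. The turn adds up to the full 1.4 rad.
- **Board:** I pinched the heatsink and lowered the board until the force rose by 4 N, at the height expected for the plate. Then I let go and lifted clear.
- **Last picture:** The board centre is about 0.5 mm from the scribed cross. Its edges are parallel to the stops within a few thousandths of a radian, and its long side runs from stop to stop.
- **Other parts:** The boards, screwdriver, spool, tray and meter look unmoved in the top view, judged by eye only. The arm ended clear of everything.
- **Disagreement:** The stop gap readings did not match exactly. I read 41–44 mm per side right after releasing the screw, and 39–40 mm in the last picture. I put this down to the camera calibration and to how I picked the edges, since 40 mm is fully open.

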